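Start the toaster for two frozen slices

ROBOT

A 7-joint arm with a two-finger parallel gripper is mounted at the origin on a cart in front of the work surface, level with it; the furniture and walls round the work are solid. World frame = base frame: x ahead of the robot, y to its left, z up, the work surface at z = 0. Lengths are in m, angles in rad, forces in N, time in s.
With the tool pointing down it reaches from about 0.35 to 0.9 m from the base axis. Payload 8.1 kg.
Tool frame: the origin (TCP) lies midway between the tips of the shut fingers; the grasp point (between the pads) lies 19 mm behind it; z points along the fingers, y is the line along which they close (so a half turn about z gives the same grasp; the last joint's range is limited). The gripper opens to 92 mm and grips with 3 to 60 N. Pads are 19 mm wide; open, the fingers measure 130 mm over their backs; the gripper's body (75 mm by 190 mm) begins 47 mm behind the grasp point.
Start: joints at [1.006, 0.434, 0.025, 1.573, -0.012, 1.134, -0.075], TCP at [0.278, -0.56, 0.227] pointing down, gripper open.
Joint ranges: [-2.62, 2.62], [-0.44, 2.09], [-1.27, 1.32], [0.08, 2.57], [-1.32, 4.46], [0.12, 2], [-2.74, 2.74]. Speed limits (rad/s): [2.22, 2.22, 3.01, 3.01, 3.14, 3.14, 3.14].

INTERFACE

Orientations are given as a rotation vector (axis times angle).
In Python, from cell import arm gives the robot as it stands.
- The arm moves only by the tool carry_out, never from a script. Its arguments are lists of equal length, an entry for each row: "claw": the finger opening in cm, from 0 to 9.18; "delta_pos": the shift along the tool's x, y, z in cm, a list of three; "angular": the turn, a rotation vector about the tool's x, y, z in rad, a list of three. In form: {"claw": [claw, ...], "delta_pos": [[dx, dy, dz], ...], "angular": [[ax, ay, az], ...]}. A call has 1 to 20 rows; each row shifts and turns the commanded pose from where the row before left it, along the tool's axes as they then stand; what a row does not reach is not made up. A row lasts 1/10 s, in which the tool goes at most 50 mm and 8.59 degrees, less where a joint would pass 70% of its speed; a pose out of reach is approached as far as the arm can. A call with a gripper value outside its range is refused whole. The fingers move at their own pace and stop on an object; "force" is the grip in N (left out, the last holds). Time passes only in rows, so rows that do not move let the fingers close. It gives the time, the measured TCP pose, the force, the opening and the grip force at its end, in the units of the state.
- arm.observe(): the state, without advancing time (a new reading comes with each control period).
- arm.get_image(name): name is "scene" or "side" or "wrist"; returns a dict with "frame" (384x512x3 uint8, red, green, blue), "mtx" (3x3 intrinsics, pixels), "T" (4x4, takes a point from camera to world coordinates). Camera axes: x right, y down, z forward; pixel columns grow to the right and rows downward; lengths in m; the calibration is good to about 2 mm. A picture is of the moment at which its call begins. There is no depth.
- arm.sign_off(): hands the job in; it is judged then, once.
Trained networks look in a picture, given as the dict that the camera call returned (one of the last four; its "shot" number tells which), for a name from the list of things; names that differ only in an ending like _2 or _b are one class to them, and where a whole thing is asked for, a point or a joint stands for the part that bears it (a point fixed in the world has none). Each returns a list of dicts, best first, with "conf" (0 to 1); they miss things now and then, are a little off and sometimes report something else, mostly with a low value. They report only what shows in the picture. A call takes as long as a camera call.
- arm.look_for(label, picture): "centre" ([column, row] as shares, 0 to 1, of the picture: columns of its width, rows of its height, amid what is visible of it).
- arm.trace(label, picture): "region" (384x512 bool, what is visible of it) and "centre" ([column, row] as shares, 0 to 1, of the picture: columns of its width, rows of its height, amid what is visible of it).
- arm.place_of(label, picture): "centre" ([column, row] as shares, 0 to 1, of the picture: columns of its width, rows of its height: a listed point, or the origin of a listed thing).
The state is a dict: "clock": time; "joints": joint angles; "dq": joint speeds; "joint_efforts": joint torques, N m; "position": TCP position; "ee_rot": TCP orientation; "force": force on the tool from outside, world axes, zero at the start; "ft_torque": the same for the moment, N m; "width": opening from 0.0 (shut) to 1.0 (fully open); "gripper_force": force on a finger pad.
Only numpy, scipy, OpenCV 4.12 (cv2) and the standard library are available. Lean on these libraries where they do the work, as an engineer would, in place of code of your own. Each camera call takes 0.05 s, during which the arm holds its last target. There are 200 camera calls.

TASK

Get the two frozen slices standing in the toaster toasting: first push the crumb tray, which sticks out under the lever end, fully home; then press the lever down until it latches and stays down by itself when you let go; then press the thaw key - the right-hand one of the three keys on the sloping deck above the lever, seen from the robot - fully in and let go of it. It is all pushing and pressing with the closed fingertips, nothing needs gripping: do not press the other two keys, do not lift the bread, and leave the things standing round the toaster where they are.

Things in the scene. Friction and masses are not known exactly. Their poses are not given: they have to be found in the camera images.
- toaster: Toaster, fixed, 270 (its x) x 170 (y) x 180 mm, steel with black ends, two slots along x. Origin: centre of underside, on the worktop; the -x end has the controls and faces the robot, +y is left. Upright control face at x = -135 mm; above it a deck with three keys slopes up 20 deg, z 156 to 170 mm. Wide gripper bodies meet the face if the fingers point straight down: lean the tool back 20-30 deg.
- tray_front (a point): Centre of the front of the crumb tray's black grip lip: upright face 110 mm wide (toaster y) and 22 mm high (z 12 to 34 mm, this point at 23), 28.5 mm out from the control face when home. Push it along the toaster's +x, anywhere across; its right half (toaster y = -40 mm) is clear of the lever.
- tray (a joint): How far the crumb tray stands out, m: 0 = fully home (hard stop), 0.05 = farthest out; starts 0.018 to 0.042 out. Slides with about 1 N; from 10 mm out a ball catch resists with up to 3 N, then snaps it home over the last 4 mm and keeps it there.
- lever_top (a point): Centre of the top of the carriage lever's aluminium grip, a rounded block 34 mm (toaster x) by 46 mm (y) by 14 mm high, on the left of the control face (y = +40 mm), standing out from it by 4 to 38 mm; top at z = 148 mm when up. Moves straight down.
- carriage (a joint): How far the bread carriage and lever are down, m: 0 = up, 0.047 = bottom stop. The spring takes 2 N at the top, 8 N near the bottom, where a pawl is pushed aside from 0.030 on and drops in at 0.0445: press to the bottom stop and let go, and it stays at 0.0445. Let go earlier, it springs up.
- thaw_top (a point): Centre of the top of the thaw key, the right-hand one (toaster y = -40 mm): round, 22 mm across, aluminium, raised star. Each key's top stands 6 mm proud of the deck and tilts 20 deg: its outward normal is the toaster's (-0.34, 0, 0.94); the key goes in against that.
- thaw (a joint): Travel of the thaw key, m: 0 = out, 0.0045 = fully in; springs back. 1.6 N to start, 3.4 N fully in.
- stop_top (a point): Centre of the top of the stop key, the middle one (y = 0): a rounded rectangle 22 by 26 mm. Pressing it releases the pawl and the carriage springs up.
- stop (a joint): Travel of the stop key, m: 0 = out, 0.0045 = fully in.
- reheat_top (a point): Centre of the top of the reheat key, the left-hand one (y = +40 mm): round, 22 mm across, with three raised bars.
- reheat (a joint): Travel of the reheat key, m: 0 = out, 0.0045 = fully in.
- slice_left: Slice of frozen bread standing loose on the carriage in the left slot, 110 mm (x) by 13 mm (y) by 98 mm high; origin: centre of its lower edge, z = 112 mm with the carriage up, 68 mm latched down. 30 mm of it stands out of the slot at first.
- slice_right: The like slice in the right slot.
- jam_jar: Jar of red jam, 75 mm across, 112 mm high, loose, standing to the left of the control end. Origin: centre of its underside (so for all the things below).
- spread_tub: Low white tub with a lid, 90 mm across, 32 mm high, loose, to the right of the control end.
- plate: Blue-grey side plate, 190 mm across, 19 mm high, loose, far right.
- mug: Green and white mug, 87 mm across, 91 mm high, loose, on the left.
- spoon: Teaspoon, 138 mm long, lying loose near the front edge on the left.
- honey_jar: Jar with a light lid, 71 mm across, 110 mm high, loose, on the left.

How it is judged:
On the way, in this order (a step that is already met when the one before it is completed fails the run):
1. the crumb tray is fully home (within 3 mm) while the lever is still up (value of joint tray below 0.003 m and value of joint carriage below 0.01 m), for 0.2 s.
2. the lever is latched down (42.5 mm or more) with the fingers off it (value of joint carriage above 0.0425 m and value of joint tray below 0.003 m and contact force between the fingers and anything else below 0.3 N), for 0.2 s.
3. the thaw key is pressed fully in (3.5 of its 4.5 mm or more) with the lever latched (value of joint thaw above 0.0035 m and value of joint carriage above 0.0425 m and value of joint tray below 0.003 m), for 0.05 s.
At the end, for the whole second after the job is handed in: The crumb tray is home (within 3 mm), the carriage latched down (42.5 mm or more of its travel), all three keys are out again (within 1.5 mm), both slices stand at rest down in their slots (value of joint tray below 0.003 m and value of joint carriage above 0.0425 m and value of joint each of thaw, stop, reheat below 0.0015 m and z of slice_left in the frame of toaster between 0.055 and 0.075 m and angle between each of slice_left, slice_right's own z axis and vertical below 0.25 rad and linear speed of each of slice_left, slice_right below 0.03 m/s and z of slice_right in the frame of toaster between 0.055 and 0.075 m); the robot touches nothing.
It fails at once if the stop key or the reheat key is pressed (2.5 mm or more) (value of joint any of stop, reheat above 0.0025 m).
It fails at once if a slice of bread is lifted (25 mm above where it stood) (height (world z) of any of slice_left, slice_right above 0.137 m).
It fails at once if one of the things round the toaster is moved by more than 20 mm or tipped (distance of any of jam_jar, spread_tub, plate, mug, spoon, honey_jar from where it was at the start of the episode above 0.02 m or angle between any of jam_jar, mug, honey_jar's own z axis and vertical above 0.5 rad).
It also fails if it takes over 45 s, if anything falls off the work surface, if the arm or the gripper's body presses on something with over 40 N, if the wrist force passes 120 N, or if a joint passes its speed limit or range.

## Working session

There is one attempt and no reset: what is moved stays moved. The work goes in short steps, Python scripts to look and compute and a tool call to move; the robot and the scene stay as the last step left them, time stands still between calls to the robot, and variables do not carry over. Pictures are saved under pics/ and viewed, at most 13 in all, crops included, and the job is handed in when it is done.

Besides the shell and the picture viewer there is one more tool, called after "Emit:" in YAML: its name, and indented under it one key for each argument. carry_out: Moves the arm, as the interface text tells. Its arguments: {"type":"object","properties":{"claw":{"type":"array","items":{"type":"number"}},"delta_pos":{"type":"array","items":{"type":"array","items":{"type":"number"}}},"angular":{"type":"array","items":{"type":"array","items":{"type":"number"}}},"force":{"type":"number"}},"required":["claw","delta_pos","angular"]}

```bash
mkdir -p pics; cat > h.py <<'E'
import numpy as np, cv2
from cell import arm
from scipy.spatial.transform import Rotation as R
def ray(p,c):
    u=np.array([c[0]*512,c[1]*384,1.]); d=p["T"][:3,:3]@np.linalg.solve(p["mtx"],u); return p["T"][:3,3],d/np.linalg.norm(d)
def tri(rs):
    A=sum(np.eye(3)-np.outer(d,d) for o,d in rs); b=sum((np.eye(3)-np.outer(d,d))@o for o,d in rs); return np.linalg.solve(A,b)
def atz(r,z): o,d=r; return o+d*(z-o[2])/d[2]
E
python3 - <<'E'
from h import *
s=arm.observe(); print(s)
P={n:arm.get_image(n) for n in("scene","side")}
for n in P: cv2.imwrite(f"pics/a_{n}.png",P[n]["frame"][...,::-1])
Z=dict(toaster=0,tray_front=.023,lever_top=.148,thaw_top=None,stop_top=None,reheat_top=None,jam_jar=0,spread_tub=0,honey_jar=0,mug=0)
for l in Z:
    rs=[];o=""
    for n in P:
        q=arm.place_of(l,P[n])
        if q:
            r=ray(P[n],q[0]["centre"]); rs.append(r); o+=f' {n} {q[0]["conf"]:.2f} {np.round(np.array(q[0]["centre"])*[512,384],1)} atz {np.round(atz(r,Z[l] if Z[l] is not None else .169),4)}'
    print(l,o, np.round(tri(rs),4) if len(rs)>1 else "")
E
```

```text
{'clock': 0.0, 'joints': array([ 1.00638988,  0.43519531,  0.02498486,  1.57408724, -0.0116118 ,
        1.13401067, -0.07509879]), 'dq': array([-0.00176739, -0.00041758,  0.00116076,  0.00064177,  0.0015217 ,
        0.00015321, -0.00044666]), 'joint_efforts': array([ 5.55677889e-04, -6.67837644e+01,  9.85536352e-01, -3.14457214e+01,
       -6.05699373e-02,  4.27664851e-02,  2.11254055e-04]), 'position': array([ 0.2781973 , -0.55910028,  0.22596612]), 'ee_rot': array([-3.05680700e+00, -7.18508091e-01,  7.63132251e-04]), 'force': array([ 0.14869475, -0.59699128, -0.04001486]), 'ft_torque': array([-0.0215283 , -0.00584042,  0.03915633]), 'gripper_force': 0.0, 'width': 0.9992242891951604}
toaster  scene 0.80 [251.9 199.1] atz [ 0.6541 -0.109   0.    ] side 0.67 [291.5 232. ] atz [ 0.6533 -0.0835  0.    ] [ 0.6463 -0.0974  0.0127]
tray_front  scene 0.72 [290.3 215.6] atz [ 0.4672 -0.0832  0.023 ] 
lever_top  
thaw_top  scene 0.44 [279.4 176.1] atz [ 0.5446 -0.1262  0.169 ] 
stop_top  scene 0.49 [275.1 183.7] atz [ 0.5413 -0.0811  0.169 ] 
reheat_top  scene 0.58 [267.5 189.8] atz [ 0.5522 -0.0391  0.169 ] 
jam_jar  scene 0.71 [245.2 235.4] atz [0.5872 0.072  0.    ] 
spread_tub  side 0.63 [297.9 271.4] atz [ 0.5687 -0.2621  0.    ] 
honey_jar  scene 0.71 [182.1 280.2] atz [0.6876 0.3457 0.    ] side 0.74 [212.1 170.7] atz [0.5694 0.4842 0.    ] [0.5911 0.3899 0.0714]
mug  scene 0.64 [180.6 276.7] atz [0.7005 0.3368 0.    ]
```

```bash
python3 - <<'E'
import cv2,numpy as np
a=cv2.imread("pics/a_scene.png");b=cv2.imread("pics/a_side.png")
c=lambda i,y0,y1,x0,x1:cv2.resize(i[y0:y1,x0:x1],(400,300),interpolation=cv2.INTER_CUBIC)
cv2.imwrite("pics/a2.png",np.vstack([np.hstack([cv2.resize(a,(400,300)),cv2.resize(b,(400,300))]),np.hstack([c(a,120,270,180,380),c(b,120,300,180,420)])]))
E
```

```text
(no output)
```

View pics/a2.png

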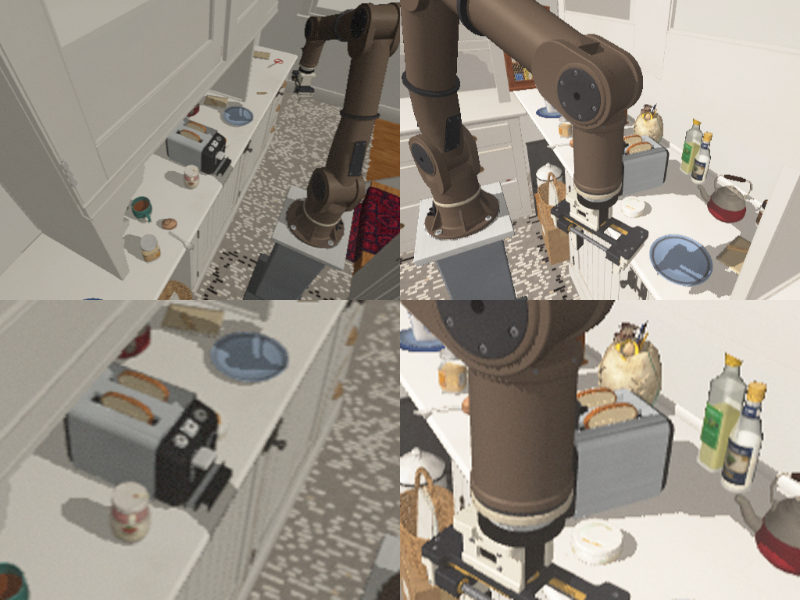

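The pictures show the toaster near (0.65,-0.1) with its control end facing the robot. The tub is on the right and the jam jar on the left. Next I'll bring the wrist camera in front of it.

```bash
cat >> h.py <<'E'
def Rt(yaw,lean):
    c,s=np.cos(lean),np.sin(lean); return R.from_euler("z",yaw)*R.from_matrix(np.array([[c,0,s],[0,-1,0],[s,0,-c]]))
def plan(pos,rot):
    "translation first (cm, current tool axes), then turn"
    st=arm.observe(); R0=R.from_rotvec(st["ee_rot"])
    print("pos",np.round(st["position"],4),"F",np.round(st["force"],2),"t",st["clock"])
    print("shift cm",np.round(R0.inv().apply(np.array(pos)-st["position"])*100,2),"turn",np.round((R0.inv()*rot).as_rotvec(),4))
E
python3 - <<'E'
from h import *
p=arm.get_image("wrist"); st=arm.observe(); R0=R.from_rotvec(st["ee_rot"])
print("cam pos in tool",np.round(R0.inv().apply(p["T"][:3,3]-st["position"]),3)); print(np.round(R0.as_matrix().T@p["T"][:3,:3],3)); print(p["mtx"])
plan([.36,-.09,.32],Rt(-.05,np.radians(25)))
E
```

```text
cam pos in tool [ 0.075 -0.    -0.157]
[[-0.   -0.96 -0.28]
 [ 1.   -0.   -0.  ]
 [ 0.   -0.28  0.96]]
[[333.0649672    0.         254.49767538]
 [  0.         333.0649672  194.11355227]
 [  0.           0.           1.        ]]
pos [ 0.2784 -0.5596  0.2267] F [-0.3  -0.52  1.01] t 1.15
shift cm [ 28.22 -38.4   -9.33] turn [-0.1116  0.4267  0.5035]
```

Emit:
carry_out:
  claw: [0,0,0,0,0,0,0,0,0,0,0,0,0,0,0,0,0,0,0,0]
  delta_pos:
    - [2.4,-2.55,-0.67]
    - [2.4,-2.55,-0.67]
    - [2.4,-2.55,-0.67]
    - [2.4,-2.55,-0.67]
    - [2.4,-2.55,-0.67]
    - [2.4,-2.55,-0.67]
    - [2.4,-2.55,-0.67]
    - [2.4,-2.55,-0.67]
    - [2.4,-2.55,-0.67]
    - [2.4,-2.55,-0.67]
    - [2.4,-2.55,-0.67]
    - [2.4,-2.55,-0.67]
    - [2.4,-2.55,-0.67]
    - [2.4,-2.55,-0.67]
    - [0,0,0]
    - [0,0,0]
    - [0,0,0]
    - [0,0,0]
    - [0,0,0]
    - [0,0,0]
  angular:
    - [0,0,0]
    - [0,0,0]
    - [0,0,0]
    - [0,0,0]
    - [0,0,0]
    - [0,0,0]
    - [0,0,0]
    - [0,0,0]
    - [0,0,0]
    - [0,0,0]
    - [0,0,0]
    - [0,0,0]
    - [0,0,0]
    - [0,0,0]
    - [-0.0186,0.0711,0.0839]
    - [-0.0186,0.0711,0.0839]
    - [-0.0186,0.0711,0.0839]
    - [-0.0186,0.0711,0.0839]
    - [-0.0186,0.0711,0.0839]
    - [-0.0186,0.0711,0.0839]

```text
clock: 3.15
position: [0.4201, -0.0905, 0.3209]
ee_rot: [3.054, -0.082, 0.683]
force: [-1.0, 0.3, 1.2]
width: 0.006
gripper_force: 0.0
```

```bash
cat >> h.py <<'E'
LAB=["toaster","tray_front","lever_top","thaw_top","stop_top","reheat_top","jam_jar","spread_tub"]
def look(tag,cams=("wrist","scene","side"),labs=LAB):
    P={n:arm.get_image(n) for n in cams}; out={}
    for n in P: cv2.imwrite(f"pics/{tag}_{n}.png",P[n]["frame"][...,::-1])
    for l in labs:
        out[l]={}
        for n in P:
            q=arm.place_of(l,P[n])
            if q and q[0]["conf"]>.25: out[l][n]=(ray(P[n],q[0]["centre"]),q[0]["conf"],np.round(np.array(q[0]["centre"])*[512,384],1))
    return P,out
E
python3 - <<'E'
from h import *
plan([.42,-.09,.32],Rt(-.05,np.radians(25)))
Z=dict(toaster=0,tray_front=.023,lever_top=.148,thaw_top=.169,stop_top=.169,reheat_top=.169,jam_jar=0,spread_tub=0)
P,o=look("b")
for l in o:
    print(l,[(n,round(c,2),px,np.round(atz(r,Z[l]),4)) for n,(r,c,px) in o[l].items()], np.round(tri([v[0] for v in o[l].values()]),4) if len(o[l])>1 else "")
E
```

```text
pos [ 0.4201 -0.0905  0.3209] F [-0.95  0.25  1.17] t 3.15
shift cm [-0.05 -0.05  0.08] turn [ 0.0011 -0.0035 -0.0037]
toaster [('wrist', 0.66, array([285.9, 124.9]), array([ 0.6049, -0.1493,  0.    ])), ('scene', 0.76, array([251.3, 201.4]), array([ 0.6502, -0.0961,  0.    ])), ('side', 0.78, array([290. , 232.6]), array([ 0.647 , -0.0842,  0.    ]))] [ 0.6287 -0.118   0.0073]
tray_front [('wrist', 0.57, array([251.5, 214.2]), array([ 0.4665, -0.0887,  0.023 ])), ('scene', 0.75, array([291.9, 210.8]), array([ 0.4718, -0.1094,  0.023 ])), ('side', 0.69, array([241. , 238.8]), array([ 0.469 , -0.0732,  0.023 ]))] [ 0.4641 -0.0912  0.0404]
lever_top [('wrist', 0.7, array([211.2, 176.3]), array([ 0.4971, -0.0485,  0.148 ])), ('scene', 0.53, array([281. , 194.9]), array([ 0.5047, -0.0577,  0.148 ])), ('side', 0.65, array([245.8, 203.6]), array([ 0.4886, -0.0688,  0.148 ]))] [ 0.499  -0.0532  0.1441]
thaw_top [('wrist', 0.57, array([284.5, 128.1]), array([ 0.5387, -0.1276,  0.169 ])), ('scene', 0.75, array([280.8, 187.2]), array([ 0.5148, -0.0745,  0.169 ])), ('side', 0.57, array([269.1, 
[... 413 characters left out ...]
9 ])), ('scene', 0.47, array([267.1, 187.8]), array([ 0.5581, -0.0476,  0.169 ])), ('side', 0.55, array([256.3, 191.6]), array([ 0.5343, -0.0481,  0.169 ]))] [ 0.5452 -0.0471  0.168 ]
jam_jar [('wrist', 0.8, array([144.9, 140.6]), array([0.5914, 0.0698, 0.    ])), ('scene', 0.96, array([243.8, 234.2]), array([0.5947, 0.0694, 0.    ])), ('side', 0.43, array([253.3, 216.3]), array([0.5767, 0.0607, 0.    ]))] [ 0.5897  0.0703 -0.0037]
spread_tub [('wrist', 0.75, array([354. , 141.8]), array([ 0.572 , -0.2524,  0.    ])), ('scene', 0.56, array([284.3, 184.7]), array([ 0.569 , -0.2524,  0.    ])), ('side', 0.57, array([295.2, 267.8]), array([ 0.5698, -0.2452,  0.    ]))] [ 0.5684 -0.2496  0.0043]
```

View pics/b_wrist.png

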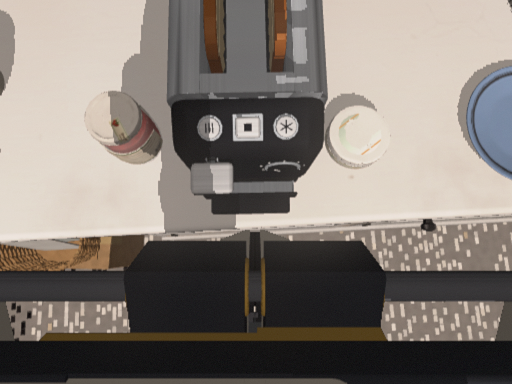

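```bash
cat >> h.py <<'E'
from scipy.optimize import least_squares
MOD=dict(thaw_top=[-.118,-.04,.1686],stop_top=[-.118,0,.1686],reheat_top=[-.118,.04,.1686],lever_top=[-.156,.04,.148])
def proj(p,X):
    c=(X-p["T"][:3,3])@p["T"][:3,:3]; q=c@p["mtx"].T; return q[:2]/q[2], c[2]
E
python3 - <<'E'
from h import *
p=arm.get_image("wrist"); print("cam",p["T"][:3,3])
px={}
for l in ["thaw_top","stop_top","reheat_top","lever_top"]:
    px[l]=[np.array(q[0]["centre"])*[512,384] for q in (arm.place_of(l,p),arm.place_of(l,p)) if q]; print(l,px[l])
for l in ["tray_front"]:
    t=arm.trace(l,p); m=t[0]["region"]; ys,xs=np.where(m); print(t[0]["conf"],xs.min(),xs.max(),ys.min(),ys.max())
def X(v,l): return R.from_euler("z",v[2]).apply(MOD[l])+[v[0],v[1],v[3]]
def f(v,fz): 
    v=np.append(v,0) if fz else v
    return np.concatenate([proj(p,X(v,l))[0]-q for l in px for q in px[l]])
for fz in (1,0):
    s=least_squares(f,[.65,-.09,0] if fz else [.65,-.09,0,0],args=(fz,),loss="soft_l1"); print(fz,np.round(s.x,4),np.round(f(s.x,fz),1))
E
```

```text
cam [ 0.42147283 -0.09021817  0.49464544]
thaw_top [array([288.4096, 127.6032]), array([288.4096, 127.6032])]
stop_top []
reheat_top [array([210.7904, 128.7168]), array([210.7904, 128.7168])]
lever_top [array([211.4048, 177.4848]), array([211.4048, 177.4848])]
0.75 205 296 180 213
1 [ 0.6573 -0.0944 -0.0301] [-0.1  0.4 -0.1  0.4 -0.8  0.8 -0.8  0.8  1.1 -7.1  1.1 -7.1]
0 [ 0.6548 -0.0933 -0.0226  0.0069] [ 0.6  0.2  0.6  0.2 -1.8  1.2 -1.8  1.2  0.5 -5.9  0.5 -5.9]
```

```bash
python3 -c "
import cv2
i=cv2.imread('pics/b_wrist.png')[90:220,160:340]; cv2.imwrite('pics/c.png',cv2.resize(i,(792,572),interpolation=cv2.INTER_CUBIC))"
```

```text
(no output)
```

View pics/c.png

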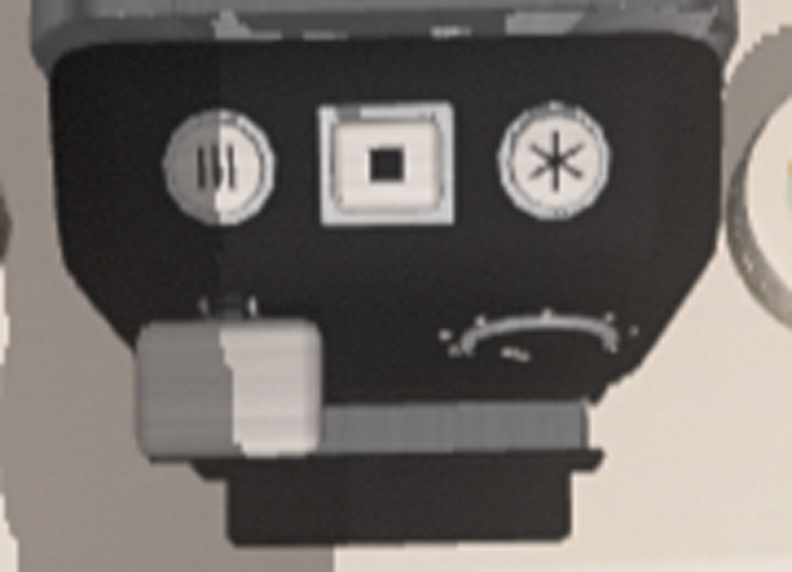

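Crop: keys at crop (219,166), (387,165), (554,160), lever grip at (229,388), and the tray lip's lower edge at row 545. The toaster is turned about -0.03 rad. Next I'll move in front of the tray lip, on its right half.

```bash
python3 - <<'E'
from h import *
plan([.42,-.128,.019],Rt(-.03,np.radians(30)))
E
```

```text
pos [ 0.4202 -0.0903  0.3205] F [0.71 0.41 0.5 ] t 5.0
shift cm [-12.59   3.77  27.4 ] turn [ 0.0093  0.0874 -0.0176]
```

Emit:
carry_out:
  claw: [0,0,0,0,0,0,0,0,0,0,0,0,0]
  delta_pos:
    - [-1.26,0.377,2.74]
    - [-1.26,0.377,2.74]
    - [-1.26,0.377,2.74]
    - [-1.26,0.377,2.74]
    - [-1.26,0.377,2.74]
    - [-1.26,0.377,2.74]
    - [-1.26,0.377,2.74]
    - [-1.26,0.377,2.74]
    - [-1.26,0.377,2.54]
    - [-1.26,0.377,2.34]
    - [0,0,0.2]
    - [0,0,0.2]
    - [0,0,0]
  angular:
    - [0,0,0]
    - [0,0,0]
    - [0,0,0]
    - [0,0,0]
    - [0,0,0]
    - [0,0,0]
    - [0,0,0]
    - [0,0,0]
    - [0,0,0]
    - [0,0,0]
    - [0.0093,0.0874,-0.0176]
    - [0,0,0]
    - [0,0,0]

```text
clock: 6.3
position: [0.4192, -0.1191, 0.1044]
ee_rot: [-3.035, 0.054, -0.689]
force: [0.3, 0.4, -0.3]
width: 0.0
gripper_force: 0.0
```

```bash
python3 - <<'E'
from h import *
plan([.463,-.128,.019],Rt(-.03,np.radians(30)))
P,o=look("d",("wrist","side"),["tray_front","lever_top"])
for l in o: print(l,[(n,c,px,np.round(atz(r,dict(tray_front=.023,lever_top=.148)[l]),4)) for n,(r,c,px) in o[l].items()])
a=P["wrist"]["frame"][...,::-1];b=P["side"]["frame"][...,::-1]
cv2.imwrite("pics/d.png",np.hstack([cv2.resize(a[:300],(400,300)),cv2.resize(b[130:310,180:420],(400,300),interpolation=cv2.INTER_CUBIC)]))
E
```

```text
pos [ 0.4192 -0.1191  0.1044] F [ 0.28  0.39 -0.28] t 6.3
shift cm [0.31 1.07 9.57] turn [-0.0328  0.0774 -0.0144]
tray_front [('wrist', 0.67, array([219.1, 185.5]), array([ 0.4685, -0.0898,  0.023 ])), ('side', 0.65, array([243.4, 239.9]), array([ 0.4737, -0.0817,  0.023 ]))]
lever_top [('wrist', 0.73, array([80.3, 72.4]), array([ 0.4957, -0.0476,  0.148 ])), ('side', 0.55, array([243.7, 198.5]), array([ 0.4955, -0.0377,  0.148 ]))]
```

View pics/d.png

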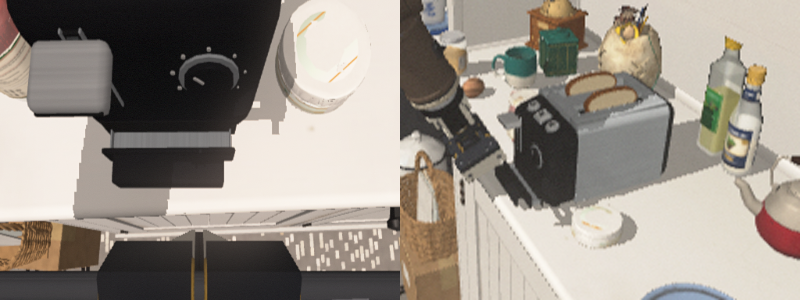

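The arm stopped at z 0.104. I'll check whether a joint limit is the reason.

```bash
python3 - <<'E'
from h import *
s=arm.observe(); print(np.round(s["joints"],3),np.round(s["dq"],3),s["clock"],s["position"])
E
```

```text
[ 0.368  0.174 -0.114  2.505 -1.267  0.118 -0.103] [ 0.001  0.    -0.001  0.002 -0.006 -0.     0.007] 6.6 [ 0.41945067 -0.11786711  0.10448817]
```

Joint 6 is at its lower limit. To plan reachable leans, I'll fit a kinematic model to the two known states.

```bash
cat > kin.py <<'E'
import numpy as np, itertools
from scipy.optimize import least_squares
from scipy.spatial.transform import Rotation as R
def fk(q,sg,L):
    y0,y7,h,a,b,c,e,d,e2=L; z=lambda t:R.from_euler("z",t); y=lambda t:R.from_euler("y",t)
    A=z(sg[0]*q[0]+y0)*y(q[1])*z(sg[1]*q[2]); p=np.array([0,0,h])+A.apply([e,0,a])
    A=A*y(q[3])*z(sg[2]*q[4]); p=p+A.apply([e2,0,b]); A=A*y(q[5])
    p=p+A.apply([d,0,0]); A=A*z(sg[3]*q[6]+y7); p=p+A.apply([0,0,c]); return p,A
E
python3 - <<'E'
from kin import *
from h import arm
s=arm.observe()
D=[([1.00638988,.43519531,.02498486,1.57408724,-.0116118,1.13401067,-.07509879],[.2781973,-.55910028,.22596612],[-3.056807,-.718508,.000763]),(s["joints"],s["position"],s["ee_rot"])]
best=[]
for sg in itertools.product([1,-1],repeat=4):
  for y0 in (0,1.57,-1.57,3.14,-2.1):
   for y7 in (0,3.14):
    def f(L):
        r=[]
        for q,p,o in D:
            P,A=fk(q,sg,L); r+=list((P-p)*5)+list((A.inv()*R.from_rotvec(o)).as_rotvec())
        return np.array(r+list(.02*L[[6,7,8]]))
    w=least_squares(f,[y0,y7,.35,.4,.4,.3,0,0,0]); best.append((w.cost,sg,np.round(w.x,3)))
best.sort(key=lambda t:t[0]); seen=[]
for b in best:
    if b[1] not in seen: seen.append(b[1]); print(b)
    if len(seen)>3: break
E
```

```text
(np.float64(0.0002480898640661536), (-1, -1, -1, -1), array([-0.03 ,  1.542,  3.158, -2.383,  0.926, -0.294,  0.526, -0.522,
        0.496]))
(np.float64(0.0010764283918213826), (-1, -1, -1, 1), array([-0.021,  1.729,  3.64 , -2.87 ,  1.011, -0.401,  0.613, -0.608,
        0.579]))
(np.float64(0.014565223428394013), (-1, 1, -1, 1), array([  0.144,   1.815, -12.709,   9.514,  -2.664,  -0.943,   0.492,
         2.587,  -2.693]))
(np.float64(0.020560586523966567), (-1, 1, -1, -1), array([  0.133,  -4.656, -12.234,   9.188,  -2.547,  -0.897,   0.473,
         2.494,  -2.592]))
```

Emit:
carry_out:
  claw: [0,0,0,0,0,0]
  delta_pos:
    - [1.0,0,-3]
    - [1.0,0,-3]
    - [1.0,0,-3]
    - [1,0,-3]
    - [0,0,0]
    - [0,0,0]
  angular:
    - [0,0,0]
    - [0,-0.1,0]
    - [0,-0.1,0]
    - [0,0,0.1]
    - [0,0,0.1]
    - [0,0,0.1]

```text
clock: 7.2
position: [0.4286, -0.1025, 0.169]
ee_rot: [-2.931, 0.407, -0.592]
force: [-0.6, -1.0, 0.2]
width: 0.008
gripper_force: 0.0
```

```bash
python3 -c "
from h import *
s=arm.observe(); print([list(np.round(s[k],5)) for k in('joints','position','ee_rot')],s['clock'])" | tee -a data.txt
```

```text
[[np.float64(-0.11385), np.float64(0.01922), np.float64(0.37927), np.float64(2.40322), np.float64(-0.48906), np.float64(0.38255), np.float64(-1.15787)], [np.float64(0.42858), np.float64(-0.10249), np.float64(0.169)], [np.float64(-2.93109), np.float64(0.40674), np.float64(-0.59152)]] 7.2
```

Emit:
carry_out:
  claw: [0,0,0,0,0,0]
  delta_pos:
    - [0,2,0]
    - [0,2,0]
    - [0,2,-2]
    - [0,0,-2]
    - [0,0,0]
    - [0,0,0]
  angular:
    - [0.1,0,0]
    - [0.1,0,0]
    - [0.1,0,0]
    - [0,0,0.1]
    - [0,0,0.1]
    - [0,0,0]

```text
clock: 7.8
position: [0.3963, -0.147, 0.1884]
ee_rot: [-2.687, 0.607, -0.493]
force: [0.2, 0.2, 0.3]
width: 0.005
gripper_force: 0.0
```

```bash
python3 -c "
from h import *
s=arm.observe(); print([list(np.round(s[k],5)) for k in('joints','position','ee_rot')],s['clock'])" | tee -a data.txt
```

```text
[[np.float64(0.12676), np.float64(0.06951), np.float64(0.52653), np.float64(2.33545), np.float64(-0.79423), np.float64(0.72319), np.float64(-0.7624)], [np.float64(0.39627), np.float64(-0.14702), np.float64(0.18842)], [np.float64(-2.6869), np.float64(0.60678), np.float64(-0.49348)]] 7.8
```

```bash
cat > kin.py <<'E'
import numpy as np, itertools, re
from scipy.optimize import least_squares
from scipy.spatial.transform import Rotation as R
D=[([1.00638988,.43519531,.02498486,1.57408724,-.0116118,1.13401067,-.07509879],[.2781973,-.55910028,.22596612],[-3.056807,-.718508,.000763]),
([.368,.174,-.114,2.505,-1.267,.118,-.103],[.41945,-.11787,.10449],[-3.035,.054,-.689])]
for l in open("data.txt"):
    v=[float(x) for x in re.findall(r"float64\(([-\d.e]+)\)",l)]; D.append((v[:7],v[7:10],v[10:13]))
z=lambda t:R.from_euler("z",t); y=lambda t:R.from_euler("y",t)
SG=(-1,-1,-1,-1)
def frames(q,y0,y7,sg=SG):
    A1=z(sg[0]*q[0]+y0); A2=A1*y(q[1]); A3=A2*z(sg[1]*q[2]); A4=A3*y(q[3]); A5=A4*z(sg[2]*q[4]); A6=A5*y(q[5]); A7=A6*z(sg[3]*q[6]+y7); return [A1,A2,A3,A4,A5,A6,A7]
def ofit(sg):
    f=lambda L:np.concatenate([(frames(q,*L,sg)[-1].inv()*R.from_rotvec(o)).as_rotvec() for q,p,o in D])
    return min((least_squares(f,[a,b]) for a in(0,1.57,-1.57,3.1) for b in (0,1.57,-1.57,3.1)),key=lambda w:w.cost)
def lfit(y0,y7):
    # offsets: base z ; x,y,z on A3 ; x,z on A5 ; x on A6; z on A7
    rows=[];rhs=[]
    for q,p,o in D:
        F=[f.as_matrix() for f in frames(q,y0,y7)]
        rows.append(np.column_stack([[0,0,1],F[0][:,0],F[0][:,1],F[2],F[4],F[5][:,0],F[6][:,2]])); rhs.append(p)
    A=np.vstack(rows);b=np.concatenate(rhs); n0=np.array([.35,0,0,0,0,.4,0,0,.4,0,.3]); lam=1e-2
    x=n0+np.linalg.lstsq(np.vstack([A,lam*np.eye(11)]),np.concatenate([b-A@n0,np.zeros(11)]),rcond=None)[0]
    return x,b-A@x
E
python3 - <<'E'
from kin import *
rs=sorted([(w.cost,sg,w.x) for sg in itertools.product([1,-1],repeat=4) for w in [ofit(sg)]],key=lambda t:t[0])[:3]
print(rs)
x,r=lfit(*rs[0][2]) if rs[0][1]==SG else (0,0); print(np.round(x,3),np.round(r,4))
E
```

```text
[(np.float64(3.072201202736481e-06), (-1, -1, -1, -1), array([6.28254699, 1.57087717])), (np.float64(0.5328509162257227), (-1, 1, -1, -1), array([5.78575699, 1.47400282])), (np.float64(0.5549653146518015), (1, -1, -1, 1), array([-0.35495854, -3.31829695]))]
[ 0.276  0.    -0.035 -0.    -0.018  0.554  0.001 -0.     0.428 -0.001
  0.37 ] [ 0.     -0.     -0.0001 -0.0001 -0.     -0.0001 -0.0001 -0.     -0.
  0.0001  0.0001  0.0002]
```

The model fits to 0.2 mm. Next I'll check which leans are reachable at each working point.

```bash
cat >> kin.py <<'E'
_w=ofit(SG); Y=_w.x; XL=lfit(*Y)[0]
LO=np.array([-2.62,-.44,-1.27,.08,-1.32,.12,-2.74])+.03; HI=np.array([2.62,2.09,1.32,2.57,4.46,2,2.74])-.03
def fk(q):
    F=[f.as_matrix() for f in frames(q,*Y)]
    return np.column_stack([[0,0,1],F[0][:,0],F[0][:,1],F[2],F[4],F[5][:,0],F[6][:,2]])@XL, R.from_matrix(F[6])
def ik(p,Rt,n=12,q0=None,seed=0):
    g=np.random.default_rng(seed); best=None; sols=[]
    for i in range(n):
        s=q0 if (q0 is not None and i==0) else LO+(HI-LO)*g.random(7)
        def f(q):
            P,A=fk(q); return np.concatenate([(P-p)*10,(A.inv()*Rt).as_rotvec()])
        w=least_squares(f,np.clip(s,LO+1e-3,HI-1e-3),bounds=(LO,HI),max_nfev=60)
        if w.cost<1e-6: sols.append(w.x)
        if best is None or w.cost<best[0]: best=(w.cost,w.x)
    return best,sols
E
python3 - <<'E'
from kin import *
from h import Rt,arm
q0=arm.observe()["joints"]
for nm,p in dict(tray0=[.450,-.128,.019],tray1=[.482,-.128,.019],lev=[.49,-.05,.16],lev1=[.49,-.05,.10],thaw=[.538,-.13,.17]).items():
  for flip in (0,1):
    for L in (10,20,25,30,40):
      rt=Rt(-.03,np.radians(L)); rt=rt*R.from_euler("z",np.pi) if flip else rt
      b,s=ik(np.array(p),rt,8,q0); print(nm,"flip" if flip else "",L,"%.1e"%b[0],len(s),np.round(b[1],2))
E
```

```text
tray0  10 6.1e-24 5 [-0.05  0.45  0.3   2.32 -0.66  0.27 -0.76]
tray0  20 1.6e-04 0 [ 0.54  0.46 -0.41  2.44  2.19  0.15  2.71]
tray0  25 1.4e-18 1 [ 0.46  0.46 -0.29  2.5   2.96  0.23  1.95]
tray0  30 2.0e-17 1 [ 0.9   0.61 -0.83  2.54  2.44  0.49  2.56]
tray0  40 9.7e-03 0 [ 1.14  0.75 -1.02  2.54  2.46  0.53  2.71]
tray0 flip 10 2.4e-20 4 [ 0.61  0.49 -0.54  2.27  0.73  0.34  1.01]
tray0 flip 20 3.6e-16 3 [ 0.62  0.47 -0.5   2.42  1.85  0.17 -0.08]
tray0 flip 25 3.5e-19 2 [ 0.56  0.47 -0.41  2.49  2.73  0.24 -0.95]
tray0 flip 30 4.0e-17 4 [ 1.16  0.83 -1.23  2.52  2.06  0.73 -0.14]
tray0 flip 40 8.6e-03 0 [ 1.26  0.9  -1.24  2.54  2.22  0.69 -0.15]
tray1  10 2.3e-24 4 [ 0.63  0.54 -0.6   2.2   0.75  0.41 -2.16]
tray1  20 2.8e-04 0 [ 0.56  0.49 -0.45  2.33  1.33  0.15 -2.71]
tray1  25 1.8e-22 1 [ 0.68  0.53 -0.59  2.42  2.24  0.26  2.69]
tray1  30 5.3e-21 1 [ 0.52  0.51 -0.36  2.5   2.94  0.36  1.99]
tray1  40 1.8e-03 0 [ 1.09  0.83 -1.08  2.54  2.44  0.71  2.71]
tray1 flip 10 1.1e-18 3 [ 0.25  0.47 -0.11  2.23  0.09  0.28  1.62]
tray1 flip 20 1.4e-21 2 [ 0.56  0.49 -0.46  2.35  1.
[... 1459 characters left out ...]
e-04 0 [ 0.95  0.57 -1.24  2.54  2.11  0.67 -0.48]
thaw  10 6.5e-17 4 [ 0.63  0.35 -0.6   1.94  0.28  0.75 -1.71]
thaw  20 1.9e-18 6 [-0.37  0.24  0.66  2.16 -0.48  0.49 -0.96]
thaw  25 1.8e-17 5 [-0.49  0.23  0.81  2.24 -0.74  0.4  -0.69]
thaw  30 3.4e-23 6 [-0.03  0.17  0.25  2.29 -0.69  0.21 -0.74]
thaw  40 1.7e-21 1 [ 0.43  0.19 -0.23  2.41  3.65  0.16  1.23]
thaw flip 10 1.5e-24 1 [ 0.01  0.29  0.18  1.98 -0.12  0.71  1.8 ]
thaw flip 20 6.3e-17 3 [ 0.21  0.22 -0.04  2.12 -0.09  0.46  1.78]
thaw flip 25 2.6e-26 5 [ 0.03  0.19  0.18  2.21 -0.33  0.33  2.03]
thaw flip 30 5.3e-20 4 [ 0.44  0.2  -0.28  2.26 -0.13  0.18  1.84]
thaw flip 40 2.0e-19 3 [ 1.07  0.33 -0.98  2.37  2.21  0.19 -0.41]
```

```bash
python3 - <<'E'
from h import *
plan([.42,-.13,.25],Rt(.12,np.radians(15)))
E
```

```text
pos [ 0.3963 -0.147   0.1884] F [0.18 0.2  0.33] t 7.8
shift cm [ 2.8  -4.71 -4.05] turn [-0.2512 -0.1232 -0.5874]
```

Emit:
carry_out:
  claw: [0,0,0,0,0,0,0,0,0,0,0,0,0,0,0,0,0,0,0,0]
  delta_pos:
    - [0.93,-1.57,-1.35]
    - [0.93,-1.57,-1.35]
    - [0.93,-1.57,-1.35]
    - [0,0,0]
    - [0,0,0]
    - [0,0,0]
    - [0,0,0]
    - [0,0,0]
    - [0,0,0]
    - [0,0,0]
    - [0,0,0]
    - [0,0,0]
    - [0,0,0]
    - [0,0,0]
    - [0,0,0]
    - [0,0,0]
    - [0,0,0]
    - [0,0,0]
    - [0,0,0]
    - [0,0,0]
  angular:
    - [0,0,0]
    - [0,0,0]
    - [0,0,0]
    - [-0.0502,-0.0246,-0.1175]
    - [-0.0502,-0.0246,-0.1175]
    - [-0.0502,-0.0246,-0.1175]
    - [-0.0502,-0.0246,-0.1175]
    - [-0.0502,-0.0246,-0.1175]
    - [0,0,-0.14]
    - [0,0,-0.14]
    - [0,0,-0.14]
    - [0,0,-0.14]
    - [0,0,-0.14]
    - [0,0,-0.14]
    - [0,0,-0.14]
    - [0,0,-0.14]
    - [0,0,-0.14]
    - [0,0,-0.14]
    - [0,0,-0.14]
    - [0,0,-0.14]

```text
clock: 9.8
position: [0.4198, -0.1284, 0.2493]
ee_rot: [1.815, 2.319, 0.274]
force: [0.4, 0.9, 0.1]
width: 0.004
gripper_force: 0.0
```

```bash
python3 - <<'E'
from h import *
print(np.round(arm.observe()["joints"],2))
plan([.42,-.13,.25],Rt(.12,np.radians(15))*R.from_euler("z",np.pi))
E
```

```text
[-0.16 -0.06  0.4   2.17 -0.1   0.79  0.55]
pos [ 0.4198 -0.1284  0.2493] F [0.38 0.86 0.08] t 9.8
shift cm [-0.16 -0.   -0.07] turn [ 5.0000e-04 -1.2000e-03 -1.4482e+00]
```

```bash
cat > path.py <<'E'
from kin import *
def track(q,pts,rots,lam=.02):
    for p,r in zip(pts,rots):
        qp=q
        def f(x):
            P,A=fk(x); return np.concatenate([(P-p)*10,(A.inv()*r).as_rotvec(),lam*(x-qp)])
        q=least_squares(f,np.clip(q,LO+1e-3,HI-1e-3),bounds=(LO,HI),max_nfev=40).x
    P,A=fk(q); return q,np.linalg.norm(P-p),np.degrees((A.inv()*r).magnitude())
E
python3 - <<'E'
from path import *
from h import Rt,arm
q=arm.observe()["joints"]; fl=R.from_euler("z",np.pi)
for yaw,L in ((.12,15),(.2,20),(.17,25),(0.2,17)):
    qq=q
    Ra=Rt(.12,np.radians(15)); Rb=Rt(yaw,np.radians(L))*fl
    a=1.69
    rs=[Ra*R.from_euler("z",-a-(np.pi-a)*t) for t in np.linspace(0,1,12)]
    q1,_,_=track(q,[np.array([.42,-.13,.25])]*12,rs)
    T=np.linspace(0,1,15)[:,None]
    q2,e,g=track(q1,np.array([.42,-.13,.25])+T*np.array([.015,0,-.231]),[Rb]*15)
    q3,e2,g2=track(q2,np.array([.435,-.13,.019])+T*np.array([.05,0,0]),[Rb]*15)
    print(yaw,L,np.round(q1,2),np.round(q2,2),e,g,np.round(q3,2),e2,g2)
E
```

```text
0.12 15 [-0.27 -0.07  0.51  2.17 -0.08  0.79  1.98] [ 0.23  0.42  0.03  2.38 -0.78  0.15  2.71] 0.000252225155497531 0.7487022197301031 [ 0.14  0.46  0.11  2.29 -0.77  0.2   2.67] 4.4273272384063216e-07 0.0016279418198104148
0.2 20 [-0.27 -0.07  0.51  2.17 -0.08  0.79  1.98] [ 0.48  0.44 -0.2   2.36 -0.64  0.15  2.71] 0.0015022909683017201 4.466286757658419 [ 0.39  0.47 -0.14  2.29 -0.69  0.15  2.71] 0.0008144713507107447 2.630200355243342
0.17 25 [-0.27 -0.07  0.51  2.17 -0.08  0.79  1.98] [ 0.62  0.46 -0.32  2.35 -0.63  0.15  2.71] 0.0029380942583706157 8.731565674844724 [ 0.5   0.48 -0.24  2.28 -0.68  0.15  2.71] 0.002175407886607118 7.02438506888788
0.2 17 [-0.27 -0.07  0.51  2.17 -0.08  0.79  1.98] [ 0.38  0.43 -0.11  2.37 -0.67  0.15  2.71] 0.0006888322972994135 2.047805339842019 [ 0.3   0.46 -0.07  2.3  -0.71  0.15  2.71] 3.9488661044655835e-05 0.1274619974641838
```

```bash
python3 - <<'E'
from path import *
from h import Rt,arm
s=arm.observe(); q=s["joints"]; A0=R.from_rotvec(s["ee_rot"]); p0=s["position"]
base=Rt(.12,np.radians(15)); a=-(base.inv()*A0).as_rotvec()[2]; a=a%(2*np.pi); print("a",a)
mk=lambda yaw,L,t:Rt(yaw,np.radians(L))*R.from_euler("z",-t)
for pm in ([.42,-.13,.25],[.43,-.13,.12]):
 for Lm in (35,45,52):
  for Lf,yf in ((20,.12),(22,.2)):
    pm=np.array(pm); T=np.linspace(0,1,12)
    qa,e0,g0=track(q,[p0+(pm-p0)*t for t in T],[mk(.12,15+(Lm-15)*t,a) for t in T])
    qb,e1,g1=track(qa,[pm]*12,[mk(.12,Lm,a+(np.pi-a)*t) for t in T])
    pe=np.array([.435,-.13,.019])
    qc,e2,g2=track(qb,[pm+(pe-pm)*t for t in T],[mk(.12+(yf-.12)*t,Lm+(Lf-Lm)*t,np.pi) for t in T])
    qd,e3,g3=track(qc,[pe+np.array([.05,0,0])*t for t in T],[mk(yf,Lf,np.pi)]*12)
    print(pm,Lm,Lf,"errs",np.round([e0,g0,e1,g1,e2,g2,e3,g3],3)); print(np.round(np.array([qa,qb,qc,qd])[:,[0,2,4,5,6]],2).tolist())
E
```

```text
a 1.69334824834783
[ 0.42 -0.13  0.25] 35 20 errs [0.000e+00 8.000e-03 0.000e+00 4.000e-03 2.000e-03 5.053e+00 1.000e-03
 3.143e+00]
[[-0.27, 0.59, -0.33, 0.38, 0.86], [-0.63, 0.82, 0.21, 0.4, 1.75], [0.37, -0.1, -0.75, 0.15, 2.71], [0.29, -0.05, -0.79, 0.15, 2.71]]
[ 0.42 -0.13  0.25] 35 22 errs [0.000e+00 8.000e-03 0.000e+00 4.000e-03 2.000e-03 6.050e+00 1.000e-03
 4.277e+00]
[[-0.27, 0.59, -0.33, 0.38, 0.86], [-0.63, 0.82, 0.21, 0.4, 1.75], [0.55, -0.27, -0.62, 0.15, 2.71], [0.45, -0.2, -0.67, 0.15, 2.71]]
[ 0.42 -0.13  0.25] 45 20 errs [1.000e-03 1.390e+00 1.000e-03 1.378e+00 2.000e-03 5.053e+00 1.000e-03
 3.143e+00]
[[-0.44, 0.79, -0.64, 0.21, 1.24], [-0.43, 0.79, -0.66, 0.21, 2.71], [0.37, -0.1, -0.75, 0.15, 2.71], [0.29, -0.05, -0.79, 0.15, 2.71]]
[ 0.42 -0.13  0.25] 45 22 errs [1.000e-03 1.390e+00 1.000e-03 1.378e+00 2.000e-03 6.050e+00 1.000e-03
 4.277e+00]
[[-0.44, 0.79, -0.64, 0.21, 1.24], [-0.43, 0.79, -0.66, 0.21, 2.71], [0.55, -0.27, -0.62, 0.15, 2.71], [0.45, -0.2, -0.67, 0.15, 2.71]]
[ 0.42 -0.13  0.25] 52 20 errs [3.000e-03 6.368e+00 3.000e-03 7.080e+00 2.000e-03 5.0
[... 1251 characters left out ...]
+01 2.0000e-03 6.0510e+00
 1.0000e-03 4.2770e+00]
[[1.45, -1.02, -1.29, 0.15, 2.1], [1.51, -1.12, -0.47, 0.15, 2.71], [0.55, -0.27, -0.62, 0.15, 2.71], [0.45, -0.2, -0.67, 0.15, 2.71]]
[ 0.43 -0.13  0.12] 52 20 errs [6.0000e-03 1.6141e+01 7.0000e-03 1.9036e+01 2.0000e-03 5.0530e+00
 1.0000e-03 3.1430e+00]
[[1.62, -1.14, -1.29, 0.15, 2.27], [1.66, -1.24, -0.29, 0.15, 2.71], [0.38, -0.1, -0.75, 0.15, 2.71], [0.29, -0.05, -0.79, 0.15, 2.71]]
[ 0.43 -0.13  0.12] 52 22 errs [6.0000e-03 1.6141e+01 7.0000e-03 1.9036e+01 2.0000e-03 6.0510e+00
 1.0000e-03 4.2770e+00]
[[1.62, -1.14, -1.29, 0.15, 2.27], [1.66, -1.24, -0.29, 0.15, 2.71], [0.55, -0.27, -0.62, 0.15, 2.71], [0.45, -0.2, -0.67, 0.15, 2.71]]
```

The flipped branch reaches lean 17° with yaw 0.2 at the tray, and clearances are about 9-12 mm. I'll finish the turn, then descend.

```bash
python3 - <<'E'
from h import *
Rb=Rt(.2,np.radians(17))*R.from_euler("z",np.pi)
plan([.42,-.13,.25],Rb); p=arm.observe()["position"]
print("then shift", np.round(Rb.inv().apply(np.array([.43,-.135,.03])-p)*100,2))
E
```

```text
pos [ 0.4198 -0.1284  0.2493] F [0.38 0.86 0.08] t 9.8
shift cm [-0.16 -0.   -0.07] turn [-0.0431 -0.0139 -1.525 ]
then shift [ 5.58 -0.85 21.22]
```

Emit:
carry_out:
  claw: [0,0,0,0,0,0,0,0,0,0,0,0,0,0,0,0,0,0,0,0]
  delta_pos:
    - [0,0,0]
    - [0,0,0]
    - [0,0,0]
    - [0,0,0]
    - [0,0,0]
    - [0,0,0]
    - [0,0,0]
    - [0,0,0]
    - [0,0,0]
    - [0,0,0]
    - [0,0,0]
    - [0.69,-0.1,2.62]
    - [0.69,-0.1,2.62]
    - [0.69,-0.1,2.62]
    - [0.69,-0.1,2.62]
    - [0.69,-0.1,2.62]
    - [0.69,-0.1,2.62]
    - [0.69,-0.1,2.62]
    - [0.69,-0.1,2.62]
    - [0,0,0]
  angular:
    - [-0.0039,-0.0013,-0.1386]
    - [-0.0039,-0.0013,-0.1386]
    - [-0.0039,-0.0013,-0.1386]
    - [-0.0039,-0.0013,-0.1386]
    - [-0.0039,-0.0013,-0.1386]
    - [-0.0039,-0.0013,-0.1386]
    - [-0.0039,-0.0013,-0.1386]
    - [-0.0039,-0.0013,-0.1386]
    - [-0.0039,-0.0013,-0.1386]
    - [-0.0039,-0.0013,-0.1386]
    - [-0.0039,-0.0013,-0.1386]
    - [0,0,0]
    - [0,0,0]
    - [0,0,0]
    - [0,0,0]
    - [0,0,0]
    - [0,0,0]
    - [0,0,0]
    - [0,0,0]
    - [0,0,0]

```text
clock: 11.8
position: [0.427, -0.1356, 0.051]
ee_rot: [-0.274, 2.84, 0.04]
force: [0.1, -0.8, -0.2]
width: 0.004
gripper_force: 0.0
```

```bash
python3 - <<'E'
from h import *
print(np.round(arm.observe()["joints"],2))
Rb=Rt(.2,np.radians(17))*R.from_euler("z",np.pi)
s=arm.observe(); A=R.from_rotvec(s["ee_rot"]); print("toolz",A.as_matrix().T.round(3))
plan([.45,-.135,.02],Rb)
E
```

```text
[ 0.32  0.34 -0.03  2.39 -0.69  0.2   2.72]
toolz [[-0.941 -0.183 -0.286]
 [-0.191  0.982 -0.   ]
 [ 0.28   0.054 -0.958]]
pos [ 0.427  -0.1356  0.051 ] F [ 0.1  -0.82 -0.23] t 11.8
shift cm [-1.29 -0.38  3.62] turn [-0.0024 -0.0071 -0.0074]
```

Emit:
carry_out:
  claw: [0,0,0,0,0,0,0,0]
  delta_pos:
    - [-0.18,-0.06,0.55]
    - [-0.18,-0.06,0.55]
    - [-0.18,-0.06,0.55]
    - [-0.18,-0.06,0.55]
    - [-0.18,-0.06,0.55]
    - [-0.18,-0.06,0.55]
    - [0,0,0]
    - [0,0,0]
  angular:
    - [0,0,0.012]
    - [0,0,0.012]
    - [0,0,0.012]
    - [0,0,0.012]
    - [0,0,0.012]
    - [0,0,0.012]
    - [0,0,0]
    - [0,0,0]

```text
clock: 12.6
position: [0.4487, -0.1368, 0.0246]
ee_rot: [-0.169, 2.846, 0.05]
force: [-0.1, 0.4, -0.2]
width: 0.006
gripper_force: 0.0
```

```bash
python3 - <<'E'
from h import *
print(np.round(arm.observe()["joints"],2))
Rb=Rt(.13,np.radians(17))*R.from_euler("z",np.pi)
plan([.482,-.135,.02],Rb)
P,o=look("e",("side","scene"),["tray_front"])
for l in o: print(l,[(n,c,px,np.round(atz(r,.023),4)) for n,(r,c,px) in o[l].items()])
a=P["side"]["frame"][130:310,180:420,::-1];b=P["scene"]["frame"][140:260,220:380,::-1]
cv2.imwrite("pics/e.png",np.hstack([cv2.resize(x,(400,300),interpolation=cv2.INTER_CUBIC) for x in (a,b)]))
E
```

```text
[ 0.36  0.42 -0.09  2.37 -0.77  0.13  2.72]
pos [ 0.4487 -0.1368  0.0246] F [-0.14  0.42 -0.19] t 12.6
shift cm [-3.06 -0.23  1.39] turn [ 0.0138 -0.005  -0.0134]
tray_front [('scene', 0.64, array([289.4, 213.6]), array([ 0.4747, -0.091 ,  0.023 ]))]
```

View pics/e.png

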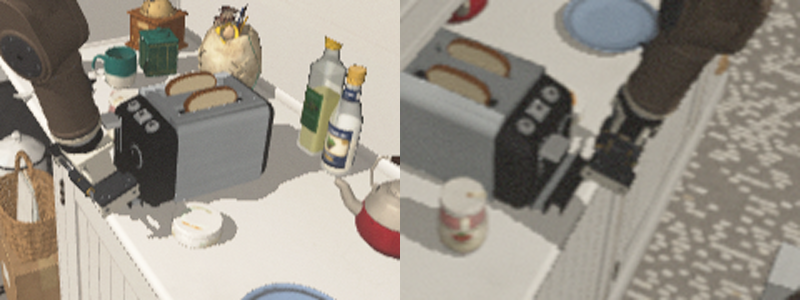

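The side and scene views show the closed fingertips just in front of the lip's right half, with the body clear of the lever. Now pushing forward.

Emit:
carry_out:
  claw: [0,0,0,0,0,0,0]
  delta_pos:
    - [-0.38,-0.05,0.13]
    - [-0.38,-0.05,0.13]
    - [-0.38,-0.05,0.13]
    - [-0.38,-0.05,0.13]
    - [-0.38,-0.05,0.13]
    - [-0.38,-0.05,0.13]
    - [-0.38,-0.05,0.13]
  angular:
    - [0,0,0]
    - [0,0,0]
    - [0,0,0]
    - [0,0,0]
    - [0,0,0]
    - [0,0,0]
    - [0,0,0]

```text
clock: 13.5
position: [0.4773, -0.1368, 0.0235]
ee_rot: [-0.169, 2.846, 0.05]
force: [-10.6, -1.8, 3.0]
width: 0.005
gripper_force: 5.9
```

Emit:
carry_out:
  claw: [0,0]
  delta_pos:
    - [-0.38,-0.05,0.12]
    - [0,0,0]
  angular:
    - [0,0,0]
    - [0,0,0]

```text
clock: 13.7
position: [0.4775, -0.1367, 0.0224]
ee_rot: [-0.167, 2.851, 0.052]
force: [-14.0, -1.9, 9.0]
width: 0.008
gripper_force: 7.0
```

10-14 N at x 0.4775 suggests the hard stop. I'll back off, rise and check.

Emit:
carry_out:
  claw: [0,0,0,0,0,0,0,0,0,0]
  delta_pos:
    - [0.5,0.06,-0.2]
    - [1,0.12,-0.4]
    - [1,0.12,-0.5]
    - [1,0.12,-1.5]
    - [0,0,-2.5]
    - [0,0,-2.5]
    - [-0.5,0,-2.5]
    - [-1,0,-2.5]
    - [-1,0,-2.5]
    - [0,0,0]
  angular:
    - [0,0,0]
    - [0,0,0]
    - [0,0,0]
    - [0,0,0]
    - [0,0,0]
    - [0,0,0]
    - [0,0,0]
    - [0,0,0]
    - [0,0,0]
    - [0,0,0]

```text
clock: 14.7
position: [0.43, -0.1422, 0.1688]
ee_rot: [-0.169, 2.839, 0.047]
force: [1.0, -0.4, -1.1]
width: 0.005
gripper_force: 0.0
```

```bash
python3 - <<'E'
from h import *
print(np.round(arm.observe()["joints"],2))
plan([.44,-.05,.20],Rt(-.03,np.radians(20))*R.from_euler("z",np.pi))
P,o=look("f",("side","scene"),["tray_front","lever_top","thaw_top","stop_top","reheat_top"])
Z=dict(tray_front=.023,lever_top=.148)
for l in o: print(l,[(n,round(c,2),px,np.round(atz(r,Z.get(l,.169)),4)) for n,(r,c,px) in o[l].items()])
a=P["side"]["frame"][150:300,200:400,::-1];b=P["scene"]["frame"][140:260,220:380,::-1]
cv2.imwrite("pics/f.png",np.hstack([cv2.resize(x,(400,300),interpolation=cv2.INTER_CUBIC) for x in (a,b)]))
E
```

```text
[ 0.02  0.09  0.32  2.28 -0.34  0.54  2.29]
pos [ 0.43   -0.1422  0.1688] F [ 0.97 -0.41 -1.08] t 14.7
shift cm [-2.89  9.07 -2.24] turn [ 0.0621 -0.0519  0.1388]
tray_front [('side', 0.83, array([244.7, 235.7]), array([ 0.4866, -0.063 ,  0.023 ])), ('scene', 0.73, array([286. , 210.5]), array([ 0.4935, -0.0997,  0.023 ]))]
lever_top [('side', 0.48, array([248.7, 181.1]), array([0.5594, 0.0634, 0.148 ])), ('scene', 0.39, array([281.5, 194.5]), array([ 0.5039, -0.0606,  0.148 ]))]
thaw_top [('side', 0.66, array([291.9, 233.7]), array([ 0.5205, -0.2887,  0.169 ])), ('scene', 0.54, array([278.7, 177.8]), array([ 0.5431, -0.1165,  0.169 ]))]
stop_top [('side', 0.41, array([266.3, 193.4]), array([ 0.5577, -0.0713,  0.169 ])), ('scene', 0.5, array([272.1, 183.1]), array([ 0.5527, -0.0787,  0.169 ]))]
reheat_top [('side', 0.37, array([257.2, 193.1]), array([ 0.5326, -0.0578,  0.169 ])), ('scene', 0.45, array([268.8, 190.9]), array([ 0.5456, -0.0364,  0.169 ]))]
```

View pics/f.png

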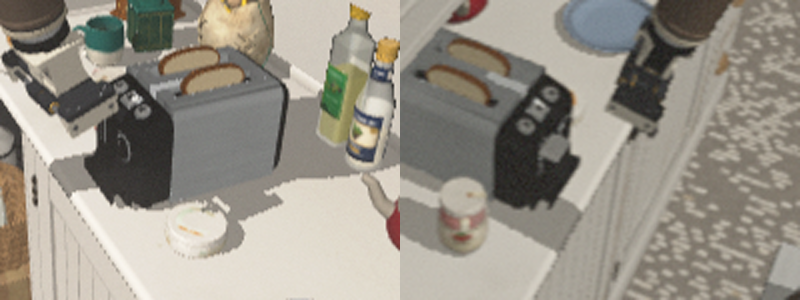

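The tray now sits in by about 22 mm (lip at x 0.49) and the push stopped on a hard stop as predicted, so it is home. Next is the lever.

```bash
python3 - <<'E'
from path import *
from h import Rt,arm
s=arm.observe(); q=s["joints"]; p0=s["position"]; A0=R.from_rotvec(s["ee_rot"]); T=np.linspace(0,1,12); fl=R.from_euler("z",np.pi)
def seg(q,pa,pb,Ra,Rb):
    d=(Ra.inv()*Rb).as_rotvec(); pa,pb=np.array(pa),np.array(pb)
    return track(q,[pa+(pb-pa)*t for t in T],[Ra*R.from_rotvec(d*t) for t in T])
for L in (17,20,23):
    Rb=Rt(-.03,np.radians(L))*fl
    h=[.47,-.05,.20];u=[.497,-.05,.165];d=[.497,-.05,.095]
    a=seg(q,p0,h,A0,Rb); b=seg(a[0],h,u,Rb,Rb); c=seg(b[0],u,d,Rb,Rb)
    for x in (a,b,c): print(L,np.round(x[0],2),round(x[1],4),round(x[2],2))
Rb=Rt(-.03,np.radians(20))*fl
print("turn",(A0.inv()*Rb).as_rotvec().round(4),"shift to h",(A0.inv().apply(np.array(h)-p0)*100).round(2),"h->u",(Rb.inv().apply(np.array(u)-h)*100).round(2))
print("1cm down",Rb.inv().apply([0,0,-1]).round(3),"1cm fwd",Rb.inv().apply([1,0,0]).round(3))
E
```

```text
17 [-0.24  0.05  0.24  2.22  0.    0.58  1.53] 0.0 0.01
17 [-0.22  0.15  0.23  2.22 -0.06  0.48  1.59] 0.0 0.0
17 [-0.15  0.28  0.17  2.29 -0.14  0.28  1.66] 0.0 0.0
20 [-0.23  0.02  0.22  2.27  0.02  0.5   1.51] 0.0 0.01
20 [-0.21  0.13  0.21  2.26 -0.04  0.4   1.57] 0.0 0.0
20 [-0.13  0.27  0.13  2.34 -0.12  0.19  1.65] 0.0 0.0
23 [-0.21  0.    0.19  2.31  0.04  0.43  1.48] 0.0 0.01
23 [-0.19  0.11  0.19  2.31 -0.02  0.32  1.55] 0.0 0.0
23 [ 0.18  0.28 -0.24  2.35  0.64  0.15  0.89] 0.0001 0.3
turn [ 0.0636 -0.0588  0.138 ] shift to h [-6.01  8.65 -1.7 ] h->u [-1.34  0.08  4.21]
1cm down [0.342 0.    0.94 ] 1cm fwd [-0.939  0.03   0.342]
```

Emit:
carry_out:
  claw: [0,0,0,0,0,0,0,0,0,0,0]
  delta_pos:
    - [-1.2,1.73,-0.6]
    - [-1.2,1.73,-0.6]
    - [-1.2,1.73,-0.5]
    - [-1.2,1.73,0]
    - [-1.2,1.73,0]
    - [0,0,0]
    - [0,0,0]
    - [-0.45,0.03,1.4]
    - [-0.45,0.03,1.4]
    - [-0.45,0.03,1.4]
    - [0,0,0]
  angular:
    - [0,0,0]
    - [0,0,0]
    - [0,0,0]
    - [0,0,0]
    - [0,0,0]
    - [0.0318,-0.0294,0.069]
    - [0.0318,-0.0294,0.069]
    - [0,0,0]
    - [0,0,0]
    - [0,0,0]
    - [0,0,0]

```text
clock: 16.4
position: [0.4972, -0.0497, 0.1643]
ee_rot: [0.041, 2.794, -0.008]
force: [-0.4, -0.4, -0.3]
width: 0.007
gripper_force: 0.0
```

```bash
python3 - <<'E'
from h import *
plan([.496,-.05,.152],Rt(-.03,np.radians(20))*R.from_euler("z",np.pi))
P=arm.get_image("side"),arm.get_image("scene")
a=P[0]["frame"][150:270,190:350,::-1];b=P[1]["frame"][150:240,240:360,::-1]
cv2.imwrite("pics/g.png",np.hstack([cv2.resize(x,(400,300),interpolation=cv2.INTER_CUBIC) for x in (a,b)]))
E
```

```text
pos [ 0.4972 -0.0497  0.1643] F [-0.39 -0.36 -0.25] t 16.4
shift cm [ 0.53 -0.03  1.12] turn [-0.0003 -0.0013  0.0005]
```

View pics/g.png

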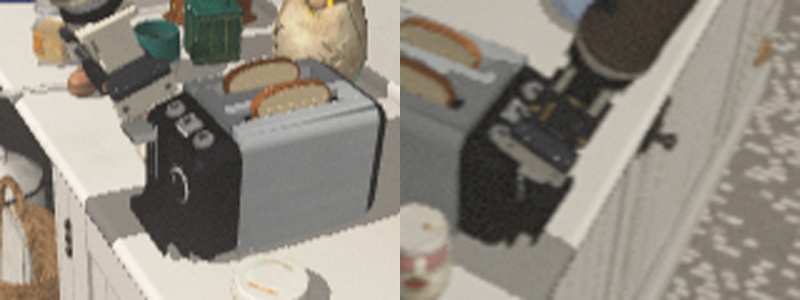

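The fingertips are right above the lever, clear of the keys. Pressing straight down.

Emit:
carry_out:
  claw: [0,0,0,0,0,0,0,0]
  delta_pos:
    - [0.34,0,0.94]
    - [0.27,0,0.75]
    - [0.27,0,0.75]
    - [0.27,0,0.75]
    - [0.27,0,0.75]
    - [0.27,0,0.75]
    - [0.27,0,0.75]
    - [0,0,0]
  angular:
    - [0,0,0]
    - [0,0,0]
    - [0,0,0]
    - [0,0,0]
    - [0,0,0]
    - [0,0,0]
    - [0,0,0]
    - [0,0,0]

```text
clock: 17.3
position: [0.4978, -0.05, 0.1072]
ee_rot: [0.042, 2.791, -0.008]
force: [0.1, 0.1, 2.3]
width: 0.003
gripper_force: 1.3
```

Emit:
carry_out:
  claw: [0,0]
  delta_pos:
    - [0.17,0,0.47]
    - [0,0,0]
  angular:
    - [0,0,0]
    - [0,0,0]

```text
clock: 17.5
position: [0.4981, -0.05, 0.1034]
ee_rot: [0.042, 2.79, -0.007]
force: [-6.3, -0.3, 19.3]
width: -0.0
gripper_force: 9.5
```

```bash
python3 - <<'E'
from h import *
plan([.496,-.05,.095],Rt(-.03,np.radians(20))*R.from_euler("z",np.pi))
P=arm.get_image("side"),arm.get_image("scene")
a=P[0]["frame"][150:270,190:350,::-1];b=P[1]["frame"][150:240,240:360,::-1]
cv2.imwrite("pics/i.png",np.hstack([cv2.resize(x,(400,300),interpolation=cv2.INTER_CUBIC) for x in (a,b)]))
E
```

```text
pos [ 0.4981 -0.05    0.1034] F [-6.35 -0.31 19.3 ] t 17.5
shift cm [ 0.48 -0.01  0.72] turn [ 0.0002  0.0024 -0.0003]
```

View pics/i.png

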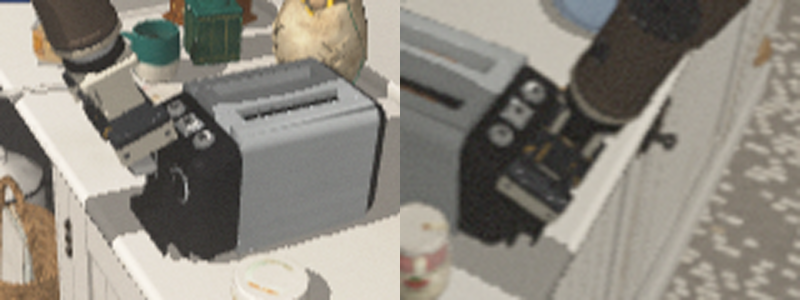

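The bread is down in the slots and the force is 19 N on the bottom stop, so the lever should be latched. I'll let go and rise.

Emit:
carry_out:
  claw: [0,0,0,0,0,0,0,0]
  delta_pos:
    - [-0.34,0,-0.94]
    - [-0.7,0,-1.9]
    - [-0.7,0,-1.9]
    - [-0.7,0,-1.9]
    - [-0.7,0,-1.9]
    - [-0.5,0,-1.4]
    - [0,0,0]
    - [0,0,0]
  angular:
    - [0,0,0]
    - [0,0,0]
    - [0,0,0]
    - [0,0,0]
    - [0,0,0]
    - [0,0,0]
    - [0,0,0]
    - [0,0,0]

```text
clock: 18.4
position: [0.4971, -0.0498, 0.2081]
ee_rot: [0.042, 2.792, -0.007]
force: [0.8, -0.1, -0.0]
width: 0.005
gripper_force: 0.0
```

```bash
python3 - <<'E'
from h import *
print(np.round(arm.observe()["joints"],2))
plan([.527,-.132,.197],Rt(-.03,np.radians(20))*R.from_euler("z",np.pi))
P,o=look("j",("side","scene"),["thaw_top","stop_top","reheat_top","lever_top","tray_front"])
Z=dict(tray_front=.023,lever_top=.1035)
for l in o: print(l,[(n,round(c,2),px,np.round(atz(r,Z.get(l,.169)),4)) for n,(r,c,px) in o[l].items()])
a=P["side"]["frame"][150:270,190:350,::-1];b=P["scene"]["frame"][150:240,240:360,::-1]
cv2.imwrite("pics/j.png",np.hstack([cv2.resize(x,(400,300),interpolation=cv2.INTER_CUBIC) for x in (a,b)]))
E
```

```text
[-0.26  0.06  0.25  2.21 -0.    0.53  1.54]
pos [ 0.4971 -0.0498  0.2081] F [ 0.79 -0.06 -0.02] t 18.4
shift cm [-2.65 -8.13  2.15] turn [0.0002 0.0002 0.0002]
thaw_top [('side', 0.57, array([269.3, 204.9]), array([ 0.5341, -0.1364,  0.169 ]))]
stop_top [('side', 0.54, array([263.5, 196.1]), array([ 0.542 , -0.0828,  0.169 ])), ('scene', 0.28, array([266.9, 190.7]), array([ 0.5522, -0.034 ,  0.169 ]))]
reheat_top [('side', 0.43, array([255.8, 189.4]), array([ 0.5392, -0.0343,  0.169 ])), ('scene', 0.6, array([269. , 190.1]), array([ 0.5467, -0.0403,  0.169 ]))]
lever_top [('side', 0.58, array([205.1, 188.4]), array([0.4306, 0.1547, 0.1035])), ('scene', 0.65, array([279.5, 203.6]), array([ 0.5059, -0.0533,  0.1035]))]
tray_front [('side', 0.72, array([249.4, 239.3]), array([ 0.4923, -0.0871,  0.023 ])), ('scene', 0.57, array([286.3, 210.4]), array([ 0.4927, -0.1008,  0.023 ]))]
```

View pics/j.png

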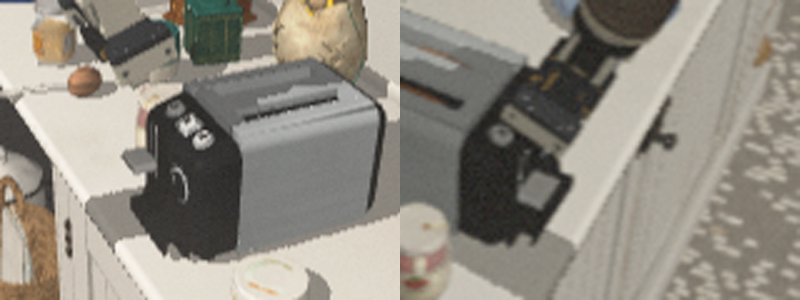

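The lever stays down and the tray is home. Next is hovering over the thaw key, then pressing along the tool axis.

Emit:
carry_out:
  claw: [0,0,0,0,0,0,0,0,0,0]
  delta_pos:
    - [-0.53,-1.63,0]
    - [-0.53,-1.63,0]
    - [-0.53,-1.63,0.7]
    - [-0.53,-1.63,0.7]
    - [-0.53,-1.61,0.75]
    - [0,0,0]
    - [0,0,0.9]
    - [0,0,0.9]
    - [0,0,0.6]
    - [0,0,0]
  angular:
    - [0,0,0]
    - [0,0,0]
    - [0,0,0]
    - [0,0,0]
    - [0,0,0]
    - [0,0,0]
    - [0,0,0]
    - [0,0,0]
    - [0,0,0]
    - [0,0,0]

```text
clock: 20.0
position: [0.5352, -0.1314, 0.1737]
ee_rot: [0.04, 2.793, -0.007]
force: [-0.1, 0.3, 0.2]
width: 0.004
gripper_force: 0.0
```

```bash
python3 - <<'E'
from h import *
plan([.537,-.132,.1686],Rt(-.03,np.radians(20))*R.from_euler("z",np.pi))
P=arm.get_image("side"),arm.get_image("scene")
a=P[0]["frame"][165:240,220:320,::-1];b=P[1]["frame"][150:225,240:340,::-1]
cv2.imwrite("pics/k.png",np.hstack([cv2.resize(x,(400,300),interpolation=cv2.INTER_CUBIC) for x in (a,b)]))
E
```

```text
pos [ 0.5352 -0.1314  0.1737] F [-0.09  0.32  0.2 ] t 20.0
shift cm [-0.   -0.05  0.54] turn [ 0.0007 -0.0012  0.0011]
```

View pics/k.png

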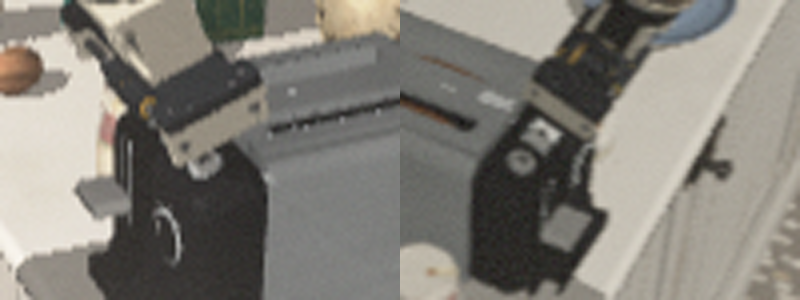

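The tip is over the thaw key, and the stop key stays visible and clear. Pressing in small steps.

Emit:
carry_out:
  claw: [0,0,0,0]
  delta_pos:
    - [0,0,0.35]
    - [0,0,0.35]
    - [0,0,0.2]
    - [0,0,0]
  angular:
    - [0,0,0]
    - [0,0,0]
    - [0,0,0]
    - [0,0,0]

```text
clock: 20.5
position: [0.5385, -0.1324, 0.1662]
ee_rot: [0.042, 2.792, -0.007]
force: [0.7, 0.2, -0.5]
width: 0.002
gripper_force: 0.0
```

Emit:
carry_out:
  claw: [0,0]
  delta_pos:
    - [0,0,0.15]
    - [0,0,0]
  angular:
    - [0,0,0]
    - [0,0,0]

```text
clock: 20.7
position: [0.5392, -0.1325, 0.1651]
ee_rot: [0.042, 2.791, -0.007]
force: [-0.3, 0.2, 1.9]
width: 0.004
gripper_force: 0.8
```

Emit:
carry_out:
  claw: [0,0,0]
  delta_pos:
    - [0,0,0.25]
    - [0,0,0.2]
    - [0,0,0]
  angular:
    - [0,0,0]
    - [0,0,0]
    - [0,0,0]

```text
clock: 21.0
position: [0.5408, -0.1326, 0.161]
ee_rot: [0.042, 2.791, -0.007]
force: [-3.2, 0.3, 5.3]
width: 0.003
gripper_force: 3.0
```

Emit:
carry_out:
  claw: [0,0,0]
  delta_pos:
    - [0,0,0.1]
    - [0,0,0]
    - [0,0,0]
  angular:
    - [0,0,0]
    - [0,0,0]
    - [0,0,0]

```text
clock: 21.3
position: [0.5409, -0.1326, 0.1607]
ee_rot: [0.042, 2.791, -0.007]
force: [-10.3, 1.0, 18.0]
width: 0.005
gripper_force: 9.6
```

It bottomed after about 4.5 mm of travel. Now letting go and retreating.

Emit:
carry_out:
  claw: [0,0,0,0,0,0,0,0]
  delta_pos:
    - [0,0,-0.8]
    - [0,0,-2]
    - [0,0,-3]
    - [0,0,-3]
    - [0,0,-3]
    - [0,0,-3]
    - [0,0,0]
    - [0,0,0]
  angular:
    - [0,0,0]
    - [0,0,0]
    - [0,0,0]
    - [0,0,0]
    - [0,0,0]
    - [0,0,0]
    - [0,0,0]
    - [0,0,0]

```text
clock: 22.1
position: [0.4905, -0.1308, 0.2994]
ee_rot: [0.041, 2.79, -0.007]
force: [0.1, -0.1, -0.4]
width: 0.007
gripper_force: 0.0
```

```bash
python3 - <<'E'
from h import *
P,o=look("m",("side","scene"),[])
plan([.5,-.13,.3],Rt(0,.3))
a=P["side"]["frame"][140:290,190:390,::-1];b=P["scene"]["frame"][130:250,220:380,::-1]
cv2.imwrite("pics/m.png",np.hstack([cv2.resize(x,(400,300),interpolation=cv2.INTER_CUBIC) for x in (a,b)]))
E
```

```text
pos [ 0.49   -0.1307  0.2978] F [-0.03 -0.71 -0.12] t 22.2
shift cm [-1.01  0.1   0.14] turn [0.075  0.0146 3.1125]
```

View pics/m.png

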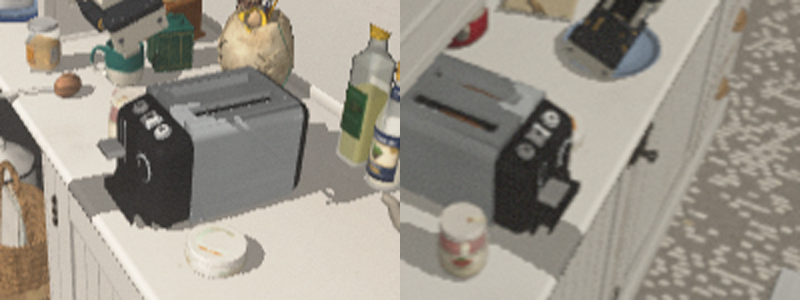

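The lever is down, the bread is sunk in both slots, the tray is home, the keys are out and everything round the toaster is undisturbed. Handing in.

```bash
python3 -c "
from cell import arm
print(arm.sign_off())"
```

```text
the job is handed in; nothing more can be done
None
```

I pushed the crumb tray home, latched the lever down with both slices sunk, pressed the thaw key fully in and released it, and handed the job in at about 22 s of the 45 s; no verdict came back.

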